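# Seat a carrier plate on its locating pins

### The job

The carrier plate with the brass nameplate has been laid out of line on the engraving fixture and is propped on the two locating pins. Without picking it up, push it with the fingertips, towards the back rail and along it, until its two holes drop over the pins and it lies flat on the base; then push the swing keeper round to its stop so that its foot lies over the plate. Do not disturb the cork block, the burin or the loupe beside the fixture.

Things in the scene. Friction and masses are not known exactly. Their poses are not given: they have to be found in the camera images.
- fixture: Dark steel base 165 x 255 x 10 mm, bolted to the bench. Origin on the bench top, right under the centre of the plate's seat. Its own frame (x away from the robot, y left, turned by its yaw) is meant by 'fixture x, y' everywhere. Base: fixture x -92..+73, y -122..+133 mm, top at z = 10 mm. Two pins with domed tops, 8 mm thick, 7 mm high, at (20, -35) and (20, +35) mm
- plate: Loose aluminium carrier plate 100 (x) x 150 (y) x 8 mm, 0.24-0.48 kg, a 2 mm thick brass nameplate on top at own x -41..+3, y +-48 mm. Origin: centre of its underside. Two 10.5 mm holes at own (20, +-35) mm. At the start its near (-x) edge is on the base, its far part propped 5 degrees up on the pin tops; it lies 4-17 mm to fixture -x and 14-31 mm to fixture -y of its seat, yaw within 0.1 rad
- hole0 (a point): Centre of the plate's -y hole, at its underside
- hole1 (a point): Centre of the plate's +y hole, at its underside
- pin0 (a point): Tip of the -y locating pin, 17 mm above the bench
- pin1 (a point): Tip of the +y locating pin, 17 mm above the bench
- keeper (a joint): Swing keeper: grey arm that turns level, stays where left (about 1 N at the knob). 0 = against its stop, arm points to fixture -y, over the plate's end; it opens clockwise from above, at 1.57 it points to fixture -x. Starts at 1.2-1.7. Arm 14 mm wide, 44 mm long from the pivot, 20.5-28.5 mm above the bench; its rubber foot clears a seated plate by 1 mm but cannot pass over a propped one
- keeper_knob (a point): Middle of the upright black knob on the keeper arm, 30 mm from the pivot, 45 mm above the bench; the knob is 15 mm thick and stands from 32 to 54 mm above the bench. Push it from the side
- keeper_pivot (a point): Pivot of the keeper at fixture (0, +97) mm, at the arm's underside; a 13 mm thick screw head on it reaches 35 mm above the bench. Stop dowel, 7 mm thick, top 28 mm above the bench, at fixture (-11, +112) mm
- burin: Bystander: engraving burin with wooden bulb handle, about 152 x 71 x 40 mm, lying on the bench in front of (-x) the fixture; origin under its centre
- rail (a point): Middle of the foot of the steel back rail's plate-side face. The face lies at fixture x = +51.5 mm and runs y -115..+70 mm; the rail is 12 mm thick and its top 26 mm above the bench. The seated plate clears it by 1.5 mm. A rough guide only: the pins locate the plate
- seat (a point): Where the plate's origin belongs when seated: fixture (0, 0), on the base top, 10 mm above the bench. While propped on the pins the plate's origin is 4 to 5 mm higher than this
- loupe: Bystander: black eye loupe, a cup 41 mm across and 34 mm high, standing off the +y end of the fixture; origin under its centre
- cork: Bystander: plain cork block, 57 x 77 x 32 mm, lying off the -y end of the fixture; origin under its centre

How it is judged:
On the way, in this order (a step that is already met when the one before it is completed fails the run):
1. the plate lies flat on the base with both holes over the pins, the keeper still open (horizontal distance between hole0 and pin0 below 0.0022 m and horizontal distance between hole1 and pin1 below 0.0022 m and angle between plate's own z axis and vertical below 0.02 rad and z of plate in the frame of fixture below 0.0115 m and value of joint keeper above 0.7 rad), for 0.2 s.
2. the keeper is swung over the seated plate, to its stop (value of joint keeper below 0.1 rad), for 0.2 s.
At the end, for the whole second after the job is handed in: Each hole is within 2.2 mm of its pin, the plate lies flat (within 0.02 rad and 1.5 mm of the base top) and at rest, and the keeper is within 0.1 rad of its stop, over the plate (horizontal distance between hole0 and pin0 below 0.0022 m and horizontal distance between hole1 and pin1 below 0.0022 m and angle between plate's own z axis and vertical below 0.02 rad and z of plate in the frame of fixture below 0.0115 m and value of joint keeper below 0.1 rad and linear speed of plate below 0.01 m/s); the robot touches nothing.
It fails at once if the plate is lifted: it leaves the fixture, raised higher than the pins can prop it ((z of plate in the frame of fixture above 0.0168 m and contact force between plate and fixture below 0.02 N) or z of plate in the frame of fixture above 0.022 m).
It fails at once if the plate is tipped up (angle between plate's own z axis and vertical above 0.25 rad).
It fails at once if the cork block is moved by more than 15 mm (distance of cork from where it was at the start of the episode above 0.015 m).
It fails at once if the burin is moved by more than 15 mm (distance of burin from where it was at the start of the episode above 0.015 m).
It fails at once if the loupe is moved by more than 15 mm (distance of loupe from where it was at the start of the episode above 0.015 m).
It also fails if it takes over 51 s, if anything falls off the work surface, if the arm or the gripper's body presses on something with over 40 N, if the wrist force passes 120 N, or if a joint passes its speed limit or range.

### The arm

A 6-joint arm with a two-finger parallel gripper is mounted at the origin on a cart in front of the work surface, level with it; the furniture and walls round the work are solid. World frame = base frame: x ahead of the robot, y to its left, z up, the work surface at z = 0. Lengths are in m, angles in rad, forces in N, time in s.
With the tool pointing down it reaches from about 0.4 to 0.825 m from the base axis. Payload 7 kg.
Tool frame: the origin (TCP) lies between the finger pads; the fingertips stand 17 mm ahead of it and the grasp point (between the pads) lies 2 mm behind it; x points along the fingers, z is the direction in which the jaws open and shut, and the axes are right-handed (so a half turn about x gives the same grasp; the last joint's range is limited). The gripper opens to 88 mm and grips with 3 to 60 N. Pads are 19 mm wide; open, the fingers measure 130 mm over their backs; the gripper's body (78 mm by 193 mm) begins 47 mm behind the grasp point.
Start: joints at [-0.91, 0.359, 0.012, 0, -1.224, -0.288], TCP at [0.246, -0.629, 0.244] pointing down, gripper open.
Joint ranges: [-3.07, 3.07], [-1.43, 2.12], [-1.02, 1.25], [-3.03, 1.67], [-3.05, -0], [-3.03, 3.03]. Speed limits (rad/s): [2.39, 2.39, 3.01, 3.14, 3.14, 3.14].

### API

Orientations are given as [roll, pitch, yaw] about the fixed x, y, z axes, in that order (R = Rz(yaw) Ry(pitch) Rx(roll)).
In Python, from station import * gives the robot as it stands.
- The arm moves only by the tool step_arm, never from a script. Its argument "deltas" is a list of rows, each a list of 5 numbers: the shift along the tool's x, y, z in cm, then the turn about the tool's x in degrees, then the closure, from 0 (fully open) to 1 (shut). In form: [[dx, dy, dz, roll, fingers], ...]. A call has exactly 10 rows; each row is the pose to reach, as a shift and turn from the pose commanded when the call began, along the tool's axes at that moment; what a row does not reach only later rows make up. A row lasts 1/12 s, in which the tool goes at most 41.7 mm and 7.16 degrees, less where a joint would pass 70% of its speed; a pose out of reach is approached as far as the arm can. A call with a gripper value outside its range is refused whole. The fingers move at their own pace and stop on an object; "squeeze" is the grip in N (left out, the last holds). Time passes only in rows, so rows that repeat a pose let the fingers close, or fill a call up. It gives the time, the measured TCP pose, the force and the opening at its end, in the units of the state.
- get_state(): the state, without advancing time (a new reading comes with each control period).
- grab_frame(name): name is "scene" or "top" or "wrist"; returns a dict with "pixels" (420x560x3 uint8, red, green, blue), "range_z" (420x560 float32, m along the optical axis (not along the pixel's ray), 0 where there is no reading), "fx", "fy", "cx", "cy" (pixels), "view" (4x4, takes a point from world to camera coordinates); the wrist camera has in their place "hand_eye" (4x4, takes a point from camera to tool coordinates, whose origin is the TCP and whose axes are the tool frame's). Camera axes: x right, y down, z forward; pixel columns grow to the right and rows downward; lengths in m; the calibration is good to about 2 mm. A picture is of the moment at which its call begins: read the wrist's pose just before it.
- job_done(): hands the job in, once; it reports no verdict.
Trained networks look in the newest picture that a camera, given by its name, has taken for a name from the list of things; names that differ only in an ending like _2 or _b are one class to them, and where a whole thing is asked for, a point or a joint stands for the part that bears it (a point fixed in the world has none). Each returns a list of dicts, best first, with "conf" (0 to 1); they miss things now and then, are a little off and sometimes report something else, mostly with a low value. They report only what shows in the picture. A call takes as long as a camera call.
- boxes_of(thing, camera): "extent" ([left, top, right, bottom] in pixels, round what is visible of it).
- masks_of(thing, camera): "mask" (420x560 bool, what is visible of it) and "extent" ([left, top, right, bottom] in pixels, round what is visible of it).
The state is a dict: "t": time; "q": joint angles; "qd": joint speeds; "joint_efforts": joint torques, N m; "eef_pos": TCP position; "ee_rot": TCP orientation; "force": force on the tool from outside, world axes, zero at the start; "moment": the same for the moment, N m; "width": finger opening in m.
Only numpy, scipy, OpenCV 4.12 (cv2) and the standard library are available. Lean on these libraries where they do the work, as an engineer would, in place of code of your own. Each camera call takes 0.05 s, during which the arm holds its last target.

## Working session

There is one attempt and no reset: what is moved stays moved. The work goes in short steps, Python scripts to look and compute and a tool call to move; the robot and the scene stay as the last step left them, time stands still between calls to the robot, and variables do not carry over. Pictures are saved under pics/ and viewed, and the job is handed in when it is done.

Besides the shell and the picture viewer there is one more tool, called after ">>>" as name([rows], argument=value, ...), one row to a line, values as JSON. step_arm: Moves the arm, as the interface text tells. Its arguments: {"type":"object","properties":{"deltas":{"type":"array"},"squeeze":{"type":"number"}},"required":["deltas"]}

```bash
ls; mkdir -p pics
python3 - <<'E'
from station import *
import cv2,numpy as np
s=get_state();print(s)
for n in ["scene","top"]:
    f=grab_frame(n);cv2.imwrite(f"pics/{n}0.png",f["pixels"][:,:,::-1]);np.savez(f"{n}0.npz",**f)
    print(n,f["fx"],f["cx"],f["cy"],np.round(f["view"],3).tolist())
    for t in ["fixture","plate","keeper","keeper_knob","burin","loupe","cork"]:
        print(t,[(round(b["conf"],2),b["extent"]) for b in boxes_of(t,n)][:2])
E
```

```text
pics
{'t': 0.0, 'q': array([-9.09899916e-01,  3.59348103e-01,  1.10992455e-02, -3.74790683e-04,
       -1.22409876e+00, -2.88129823e-01]), 'qd': array([-1.26548881e-03,  1.22646956e-04, -3.28398059e-04,  1.64395727e-03,
        9.89003336e-06,  1.07098431e-03]), 'joint_efforts': array([-6.37036428e-04, -5.82716954e+01,  2.93052721e+01,  6.99712291e+00,
        6.82882121e-03, -1.67053158e-04]), 'eef_pos': array([ 0.245675  , -0.62822321,  0.24266088]), 'ee_rot': array([0.06482435, 1.56920551, 2.00825964]), 'force': array([ 0.26276042,  1.13382343, -0.04614981]), 'moment': array([-0.00676874, -0.02006389,  0.01199568]), 'width': 0.08778701518528974}
scene 391.83686333079095 280.3834766464903 210.29115901256256 [[-0.776, -0.631, 0.01, 0.439], [-0.482, 0.582, -0.655, 0.244], [0.408, -0.513, -0.755, 0.727], [0.0, 0.0, 0.0, 1.0]]
fixture [(0.67, [335.1, 217.1, 366.5, 264.8]), (0.64, [223.5, 172.8, 332.9, 275.9])]
plate [(0.91, [253.9, 180.1, 320.6, 239.4])]
keeper [(0.75, [249.3, 234.1, 279.5, 248.1]), (0.68, [337.2, 217.3, 367.6, 262.1])]
keeper_knob [(0.71, [251.0, 232.6, 282.1, 249.9])]
burin [(0.95, [336.6, 215.2, 368.7, 265.8])]
loupe [(0.93, [189.6, 264.7, 212.8, 286.7]), (0.22, [224.5, 170.8, 333.8, 277.2])]
cork [(0.63, [300.5, 141.0, 332.9, 166.8])]
top 416.2204721479976 283.7260686416896 207.11145193446734 [[0.002, -1.0, -0.021, 0.076], [-0.998, -0.001, -0.057, 0.526], [0.057, 0.021, -0.998, 0.895], [0.0, 0.0, 0.0, 1.0]]
fixture [(0.58, [228.0, 158.3, 356.9, 259.9]), (0.48, [242.6, 208.5, 267.5, 233.0])]
plate [(0.61, [269.1, 175.8, 346.0, 232.8])]
keeper [(0.78, [247.9, 207.2, 266.1, 233.4])]
keeper_knob [(0.6, [244.6, 208.3, 267.4, 232.7]), (0.39, [230.4, 161.7, 358.2, 256.9])]
burin [(0.71, [287.4, 280.9, 359.9, 299.7]), (0.25, [269.6, 172.9, 343.6, 235.6])]
loupe [(0.58, [179.6, 188.9, 192.7, 208.8])]
cork [(0.97, [384.2, 162.7, 412.1, 194.8])]
```

Run:
```python
import cv2
a=cv2.imread("pics/top0.png")[140:320,160:430];cv2.imwrite("pics/top0c.png",cv2.resize(a,None,fx=2.9,fy=2.9,interpolation=cv2.INTER_CUBIC))
a=cv2.imread("pics/scene0.png")[120:300,170:390];cv2.imwrite("pics/scene0c.png",cv2.resize(a,None,fx=3.3,fy=3.3,interpolation=cv2.INTER_CUBIC))
```

```text
(no output)
```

View pics/top0c.png

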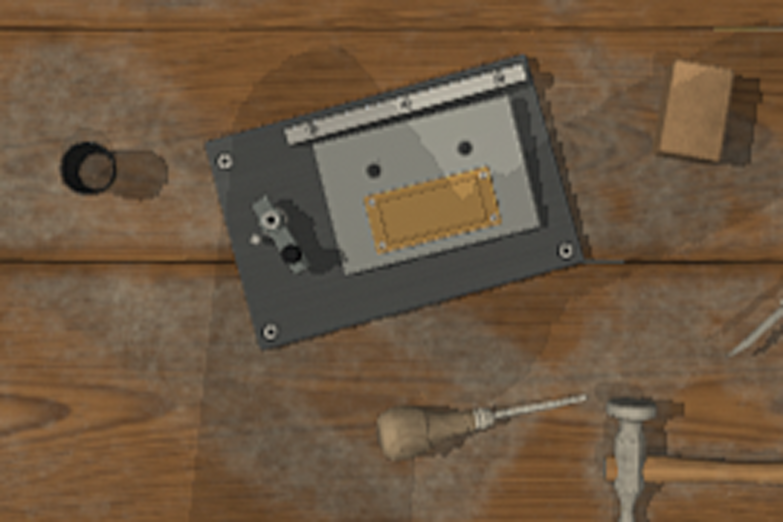

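View pics/scene0c.png

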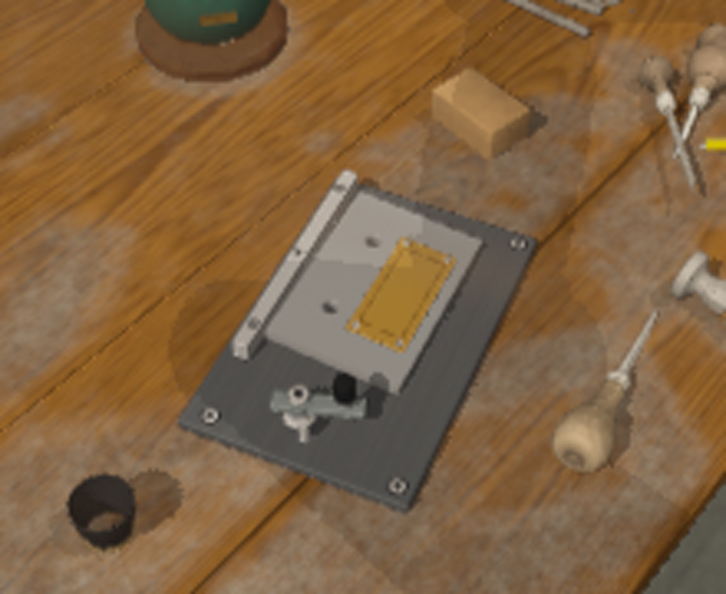

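Top view shows fixture yawed about +0.26 rad. The plate lies toward -x/-y of its seat, the keeper is open at crop (280,235), burin below, cork right, loupe left. I'll measure these next.

```bash
cat > h.py <<'E'
import numpy as np,cv2
from scipy.spatial.transform import Rotation as R
def cloud(f,T=None):
    z=f["range_z"];v,u=np.mgrid[:420,:560]
    P=np.stack([(u-f["cx"])/f["fx"]*z,(v-f["cy"])/f["fy"]*z,z,np.ones_like(z)],-1)
    M=np.linalg.inv(f["view"]) if T is None else T
    W=P@M.T; W=W[...,:3]; W[z<=0]=np.nan
    return W
def px2w(f,u,v,zw,T=None):
    M=np.linalg.inv(f["view"]) if T is None else T
    d=M[:3,:3]@np.array([(u-f["cx"])/f["fx"],(v-f["cy"])/f["fy"],1.]);o=M[:3,3]
    return o+d*(zw-o[2])/d[2]
def toolT(s):
    T=np.eye(4);T[:3,:3]=R.from_euler('xyz',s["ee_rot"]).as_matrix();T[:3,3]=s["eef_pos"];return T
E
python3 - <<'E'
from h import *
f=dict(np.load("top0.npz"))
W=cloud(f)
b=W[250:300,200:270,2];print("bench",np.nanmedian(b),np.nanstd(b))
# corners of base in crop px -> top face z=.01
for n,(x,y) in dict(FL=(207,142),FR=(525,57),NR=(583,262),NL=(263,349)).items():
    print(n,px2w(f,160+x/2.9,140+y/2.9,.01)[:2])
C={n:px2w(f,160+x/2.9,140+y/2.9,.01)[:2] for n,(x,y) in dict(FL=(207,142),FR=(525,57),NR=(583,262),NL=(263,349)).items()}
src=np.array([[73,133],[73,-122],[-92,-122],[-92,133]])/1000
dst=np.array([C[k] for k in("FL","FR","NR","NL")])
a=src-src.mean(0);c=dst-dst.mean(0)
yaw=np.arctan2((a[:,0]*c[:,1]-a[:,1]*c[:,0]).sum(),(a*c).sum())
r=np.array([[np.cos(yaw),-np.sin(yaw)],[np.sin(yaw),np.cos(yaw)]])
t=dst.mean(0)-r@src.mean(0);print("yaw",yaw,"t",t,"res",(src@r.T+t-dst)*1000)
for n,(x,y,z) in dict(h1=(374,171,.025),h0=(465,148,.025),knob=(291,253,.054),piv=(270,219,.035),NLp=(346,274,.018),FLp=(313,146,.026),NRp=(541,226,.018),loupe=(88,168,.03),corkNL=(660,155,.032)).items():
    p=px2w(f,160+x/2.9,140+y/2.9,z)[:2];print(n,p,"fix",(r.T@(p-t))*1000)
E
```

```text
bench 0.0008638067369188818 0.002785439558514429
FL [0.56658588 0.19334726]
FR [ 0.6317109  -0.04905935]
NR [ 0.47582793 -0.09182801]
NL [0.40966591 0.14943384]
yaw 0.26661199431365157 t [0.53156107 0.04767067] res [[ 0.35522349  1.85730881]
 [ 2.41369252 -1.72668115]
 [-0.87372583 -2.42969742]
 [-1.89519018  2.29906976]]
h1 [0.54334423 0.06573683] fix [16.12664436 14.32341551]
h0 [ 0.56063197 -0.00221929] fix [ 14.89956521 -55.78645301]
knob [0.48172839 0.12528547] fix [-27.62328177  88.00174309]
piv [0.50695028 0.14242643] fix [ 1.22353419 97.89202432]
NLp [0.46640266 0.08666176] fix [-52.58352807  54.78043613]
FLp [0.56198934 0.11140652] fix [46.14536084 53.46722564]
NRp [ 0.50266742 -0.05938352] fix [-56.07779999 -95.65941361]
loupe [0.54503007 0.27936628] fix [ 74.0367319  219.96097408]
corkNL [ 0.55483105 -0.14552754] fix [ -28.45307106 -192.50315471]
```

```bash
cat >> h.py <<'E'
YAW=0.2666;T0=np.array([0.5316,0.0477])
def fx2w(x,y,z):
    c,s=np.cos(YAW),np.sin(YAW);return np.array([T0[0]+c*x-s*y,T0[1]+s*x+c*y,z])
def w2fx(p):
    c,s=np.cos(YAW),np.sin(YAW);d=np.array(p[:2])-T0;return np.array([c*d[0]+s*d[1],-s*d[0]+c*d[1]])
def delta(s,p,jaw):
    """target world p, jaw-axis heading (rad, world) -> tool deltas cm, roll deg"""
    M=toolT(s)[:3,:3]
    d=M.T@(np.array(p)-s["eef_pos"])*100
    j=np.array([np.cos(jaw),np.sin(jaw),0]);
    jt=M.T@j; ang=np.degrees(np.arctan2(-jt[1],jt[2])) # roll about x moves z to -y
    ang=(ang+90)%180-90
    return np.round(d,2),round(ang,1)
E
python3 - <<'E'
from station import *
from h import *
s=get_state();T=toolT(s);print(np.round(T,3));
f=grab_frame("wrist");print(np.round(f["hand_eye"],3),f["fx"],f["cx"],f["cy"])
cv2.imwrite("pics/w0.png",f["pixels"][:,:,::-1])
print(delta(s,fx2w(-.02,0,.25),YAW+np.pi/2))
E
```

```text
[[ 0.    -0.931 -0.364  0.246]
 [-0.    -0.364  0.931 -0.629]
 [-1.     0.    -0.     0.244]
 [ 0.     0.     0.     1.   ]]
[[-0.    -0.27   0.963 -0.141]
 [ 0.001 -0.963 -0.27   0.072]
 [ 1.     0.001  0.001  0.   ]
 [ 0.     0.     0.     1.   ]] 344.05025558010067 272.54741875961554 213.8419010818977
(array([ -0.64, -49.26,  52.79]), np.float64(6.1))
```

>>> step_arm([
  [-0.6,-49.3,52.8,6.1,0],
  [-0.6,-49.3,52.8,6.1,0],
  [-0.6,-49.3,52.8,6.1,0],
  [-0.6,-49.3,52.8,6.1,0],
  [-0.6,-49.3,52.8,6.1,0],
  [-0.6,-49.3,52.8,6.1,0],
  [-0.6,-49.3,52.8,6.1,0],
  [-0.6,-49.3,52.8,6.1,0],
  [-0.6,-49.3,52.8,6.1,0],
  [-0.6,-49.3,52.8,6.1,0],
])

```text
t: 1.68
eef_pos: [0.4, -0.2396, 0.2475]
ee_rot: [-2.002, 1.57, -0.165]
force: [0.8, -0.5, -0.5]
width: 0.0879
```

Run:
```python
from station import *
from h import *
s=get_state();print(s["eef_pos"],delta(s,fx2w(-.02,0,.25),YAW+np.pi/2))
```

```text
[ 0.40000171 -0.23957861  0.24749892] (array([ -0.24, -18.25,  24.25]), np.float64(-0.0))
```

>>> step_arm([
  [-0.2,-18.2,24.2,0,0],
  [-0.2,-18.2,24.2,0,0],
  [-0.2,-18.2,24.2,0,0],
  [-0.2,-18.2,24.2,0,0],
  [-0.2,-18.2,24.2,0,0],
  [-0.2,-18.2,24.2,0,0],
  [-0.2,-18.2,24.2,0,0],
  [-0.2,-18.2,24.2,0,0],
  [-0.2,-18.2,24.2,0,0],
  [-0.2,-18.2,24.2,0,0],
])

```text
t: 2.52
eef_pos: [0.5115, 0.0405, 0.2487]
ee_rot: [1.711, 1.57, -2.734]
force: [-0.0, -0.5, 0.4]
width: 0.0876
```

Run:
```python
from station import *
from h import *
s=get_state();print(s["eef_pos"],s["force"])
f=grab_frame("wrist");cv2.imwrite("pics/w1.png",f["pixels"][:,:,::-1]);np.savez("w1.npz",T=toolT(s)@f["hand_eye"],**f)
```

```text
[0.51150236 0.04053326 0.24873657] [-0.01936077 -0.54754718  0.39661002]
```

View pics/w1.png

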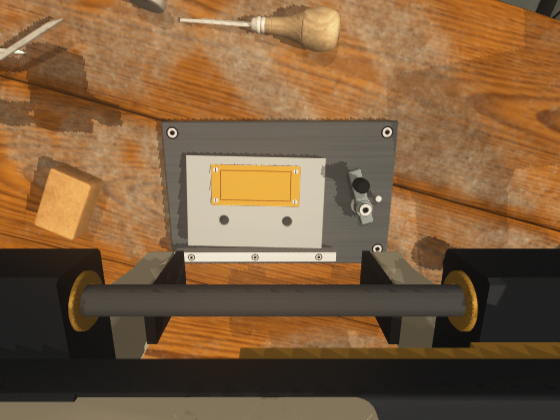

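Run:
```python
import cv2
a=cv2.imread("pics/w1.png")[110:270,150:410];cv2.imwrite("pics/w1c.png",cv2.resize(a,None,fx=3,fy=3,interpolation=cv2.INTER_CUBIC))
```

```text
(no output)
```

View pics/w1c.png

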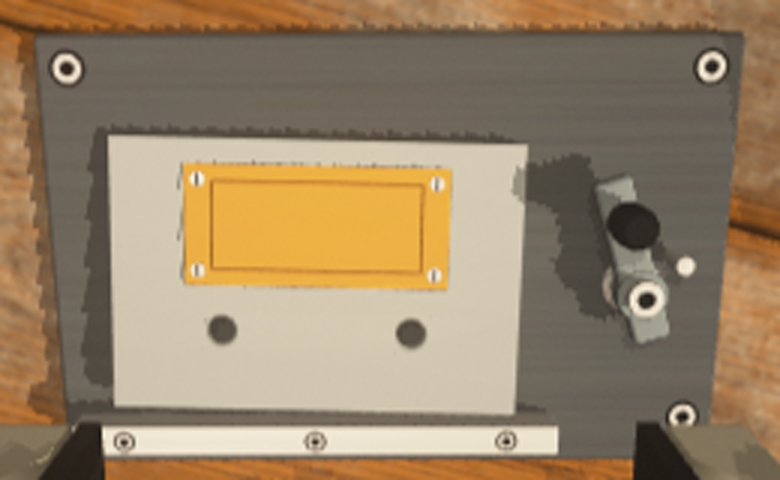

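Run:
```python
from h import *
f=dict(np.load("w1.npz"));T=f["T"]
g=lambda x,y,z:px2w(f,150+x/3-.33,110+y/3-.33,z,T)
W=cloud(f,T)
for n,(x,y,z) in dict(NR=(36,33,.01),NL=(744,33,.01),FL=(707,458,.01),scrNR=(67,68,.012),scrNL=(711,67,.012),scrFL=(682,416,.012),
 railL_f=(558,426,.026),railL_b=(558,454,.026),railmid_f=(300,426,.026),railR_f=(105,426,.026),
 pNR=(107,135,.0185),pNL=(527,145,.0185),pFL=(515,413,.0265),pFR=(114,406,.0265),h0=(222,330,.0247),h1=(411,334,.0247),knob=(633,225,.054),piv=(647,299,.035),dow=(685,266,.028)).items():
    p=g(x,y,z);iy,ix=int(110+y/3),int(150+x/3);print(n,np.round(w2fx(p)*1000,1),"depth z",np.round(W[iy-1:iy+2,ix-1:ix+2,2].mean()*1000,1))
c=W[190:240,200:310];m=c.reshape(-1,3);
```

```text
NR [ -89.6 -119.6] depth z -0.1
NL [-90.2 132.1] depth z nan
FL [ 73.2 133.8] depth z 249.7
scrNR [ -77.6 -109. ] depth z 11.1
scrNL [-78.5 120.8] depth z 11.1
scrFL [ 54.5 121.7] depth z 10.6
railL_f [53.2 70.6] depth z 15.1
railL_b [64.7 71.2] depth z 11.6
railmid_f [ 53.5 -26.9] depth z 25.1
railR_f [  53.7 -100.7] depth z 24.9
pNR [-54.6 -94.6] depth z 12.1
pNL [-51.4  55.4] depth z 13.7
pFL [47.8 54.1] depth z 19.6
pFR [ 45.4 -96.6] depth z 14.1
h0 [ 16.1 -55.3] depth z 10.2
h1 [17.4 14.6] depth z 10.0
knob [-29.2  86.1] depth z 54.6
piv [ 1.1 98. ] depth z 34.8
dow [ -9.4 112.7] depth z 28.0
```

```bash
sed -i 's/^YAW=.*/YAW=0.269;T0=np.array([0.5316,0.0477])+np.array([.0016*np.cos(.269)-.0009*np.sin(.269),.0016*np.sin(.269)+.0009*np.cos(.269)])/' h.py
python3 - <<'E'
from station import *
from h import *
s=get_state();print(T0,s["q"])
print(delta(s,fx2w(-.076,-.0205,.060),YAW+np.pi/2),delta(s,fx2w(-.076,-.0205,.0305),YAW+np.pi/2))
E
```

```text
[0.53290327 0.04899286] [ 4.60900711e-01  8.67843034e-02 -3.31296876e-01 -4.32603140e-05
 -1.15333072e+00 -1.76480638e+00]
(array([18.89,  5.25, -1.74]), np.float64(-0.1)) (array([21.84,  5.25, -1.74]), np.float64(-0.1))
```

>>> step_arm([
  [4,5.2,-1.7,0,0],
  [8,5.2,-1.7,0,0],
  [12,5.2,-1.7,0,0],
  [15,5.2,-1.7,0,0],
  [17,5.2,-1.7,0,0],
  [19,5.2,-1.7,0,0],
  [20,5.2,-1.7,0,0],
  [21,5.2,-1.7,0,0],
  [21.8,5.2,-1.7,0,0],
  [21.8,5.2,-1.7,0,0],
])

```text
t: 3.4
eef_pos: [0.4649, 0.0086, 0.03]
ee_rot: [1.678, 1.569, -2.77]
force: [-0.4, -1.1, -0.3]
width: 0.0873
```

```bash
cat > look.py <<'E'
import sys
from station import *
from h import *
s=get_state();print("fixt",np.round(w2fx(s["eef_pos"])*1000,1),"z",s["eef_pos"][2].round(4),"F",s["force"].round(1))
n=sys.argv[1]
f=grab_frame("wrist");np.savez(n+".npz",T=toolT(s)@f["hand_eye"],**f)
cv2.imwrite(f"pics/{n}.png",f["pixels"][:,:,::-1])
E
python3 look.py w2
```

```text
fixt [-76.3 -20.9] z 0.03 F [-0.4 -1.1 -0.3]
```

View pics/w2.png

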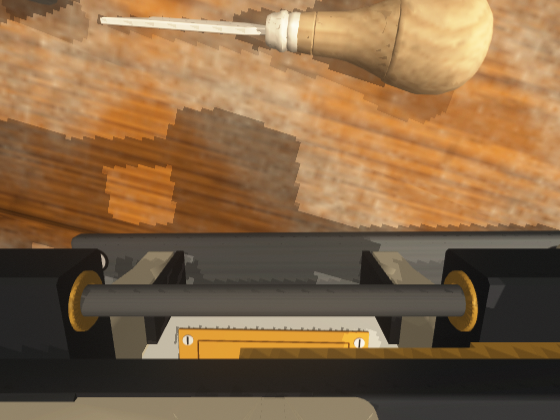

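>>> step_arm([
  [0,-0.4,0,0,0],
  [0,-0.7,0,0,0],
  [0,-0.8,0,0,0],
  [0,-0.9,0,0,0],
  [0,-1.0,0,0,0],
  [0,-1.1,0,0,0],
  [0,-1.2,0,0,0],
  [0,-1.25,0,0,0],
  [0,-1.3,0,0,0],
  [0,-1.3,0,0,0],
])

```text
t: 4.28
eef_pos: [0.4767, 0.0124, 0.031]
ee_rot: [1.718, 1.567, -2.729]
force: [-5.7, -1.8, 7.9]
width: 0.0875
```

```bash
cat > top.py <<'E'
import sys
from station import *
from h import *
s=get_state();print("fixt",np.round(w2fx(s["eef_pos"])*1000,1),"z",s["eef_pos"][2].round(4),"F",s["force"].round(1))
n=sys.argv[1]
a=grab_frame("top");np.savez(n+"_t.npz",**a)
b=grab_frame("scene");np.savez(n+"_s.npz",**b)
A=cv2.resize(a["pixels"][140:280,210:380],None,fx=2.35,fy=2.35,interpolation=cv2.INTER_CUBIC)
B=cv2.resize(b["pixels"][150:290,210:380],None,fx=2.35,fy=2.35,interpolation=cv2.INTER_CUBIC)
cv2.imwrite(f"pics/{n}.png",np.hstack([A,B])[:,:,::-1])
E
python3 top.py t1
```

```text
fixt [-63.9 -20.4] z 0.031 F [-5.7 -1.8  7.9]
```

View pics/t1.png

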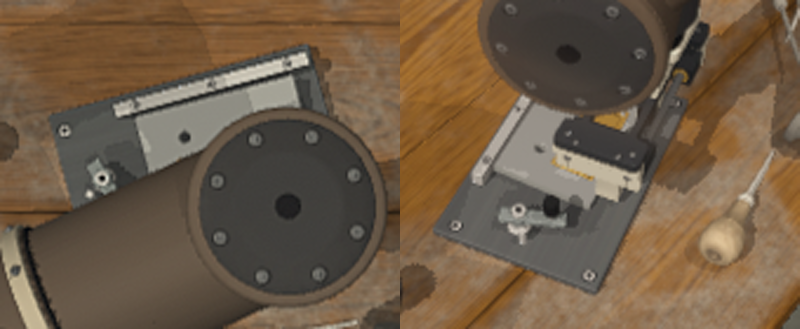

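>>> step_arm([
  [0,0.3,0,0,0],
  [0,0.8,0,0,0],
  [0,1.2,0,0,0],
  [-2,1.2,0,0,0],
  [-5,1.2,0,0,0],
  [-8,0,0,0,0],
  [-12,-1,0,0,0],
  [-14,-2,0,0,0],
  [-14,-2,0,0,0],
  [-14,-2,0,0,0],
])

```text
t: 5.22
eef_pos: [0.4987, 0.0191, 0.1723]
ee_rot: [-1.361, 1.567, 0.477]
force: [0.1, -0.7, -0.4]
width: 0.0877
```

```bash
python3 look.py w3
python3 - <<'E'
import cv2
a=cv2.imread("pics/w3.png")
cv2.imwrite("pics/w3c.png",cv2.resize(a[40:280,100:480],None,fx=2.1,fy=2.1,interpolation=cv2.INTER_CUBIC))
E
```

```text
fixt [-40.9 -19.7] z 0.1723 F [ 0.1 -0.7 -0.4]
```

View pics/w3c.png

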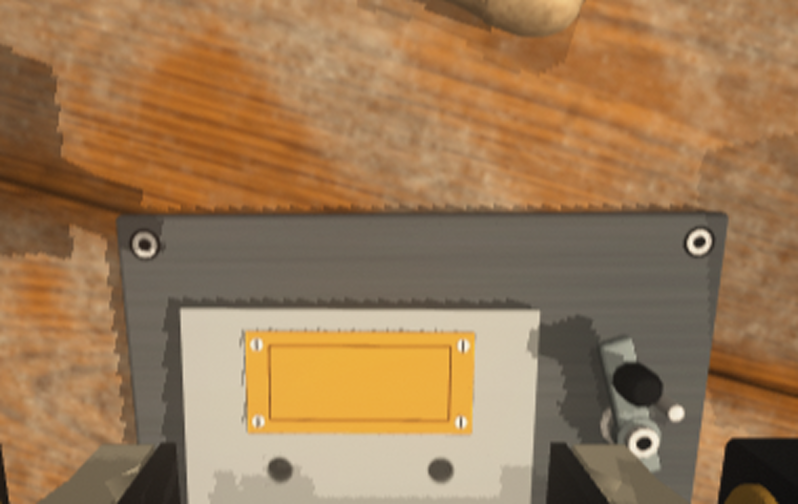

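```bash
cat > meas.py <<'E'
from h import *
def meas(npz,x0,y0,k,pts):
    f=dict(np.load(npz));T=f["T"]
    for n,(x,y,z) in pts.items():
        print(n,np.round(w2fx(px2w(f,x0+(x+.5)/k-.5,y0+(y+.5)/k-.5,z,T))*1000,1))
E
python3 - <<'E'
from meas import *
meas("w3.npz",100,40,2.1,dict(NR=(118,214,.01),NL=(727,213,.01),sNR=(145,244,.012),sNL=(699,242,.012),piv=(643,443,.035),dow=(677,413,.028),knob=(638,384,.054),
pNR=(181,308,.0185),pNL=(540,308,.0185),h0=(280,470,.0247),h1=(440,470,.0247)))
E
```

```text
NR [ -92.1 -119.9]
NL [-92.1 131. ]
sNR [ -80.  -109.2]
sNL [-80.5 120. ]
piv [-0.6 96.6]
dow [-11.2 112.4]
knob [-32.1  84.3]
pNR [-54.4 -94.6]
pNL [-54.1  54.4]
h0 [ 15.8 -55.1]
h1 [16.  14.2]
```

Run:
```python
from station import *
from h import *
s=get_state()
print(delta(s,fx2w(-.002,-.113,.10),YAW),s["q"][5])
```

```text
(array([ 7.1 , -4.04, -9.32]), np.float64(89.8)) -1.7369726306225897
```

>>> step_arm([
  [0,-1,-3,-9,0.5],
  [0,-2,-6,-18,0.5],
  [0,-4,-9.3,-27,0.5],
  [1,-4,-9.3,-36,0.5],
  [2,-4,-9.3,-45,0.5],
  [3,-4,-9.3,-54,0.5],
  [4,-4,-9.3,-63,0.5],
  [5,-4,-9.3,-90.2,0.5],
  [6,-4,-9.3,-90.2,0.5],
  [7,-4,-9.3,-90.2,0.5],
])

```text
t: 6.1
eef_pos: [0.5593, -0.0608, 0.0989]
ee_rot: [0.192, 1.568, -3.014]
force: [0.6, 0.2, -0.3]
width: 0.044
```

Run:
```python
from station import *
from h import *
s=get_state()
print(delta(s,fx2w(-.002,-.113,.030),YAW),s["q"][5],s["width"],np.round(toolT(s),2))
```

```text
(array([ 6.89, -0.05, -0.19]), np.float64(-19.1)) -0.30304666181760354 0.0439781514467921 [[-0.   -0.06 -1.    0.56]
 [-0.   -1.    0.06 -0.06]
 [-1.    0.    0.    0.1 ]
 [ 0.    0.    0.    1.  ]]
```

>>> step_arm([
  [0,0,-0.2,-7,0.5],
  [1,0,-0.2,-14,0.5],
  [2,0,-0.2,-19,0.5],
  [3,0,-0.2,-19,0.5],
  [4.5,0,-0.2,-19,0.5],
  [5.5,0,-0.2,-19,0.5],
  [6.3,0,-0.2,-19,0.5],
  [6.9,0,-0.2,-19,0.5],
  [6.9,0,-0.2,-19,0.5],
  [6.9,0,-0.2,-19,0.5],
])

```text
t: 6.93
eef_pos: [0.5627, -0.0609, 0.0318]
ee_rot: [0.1, 1.57, -2.78]
force: [0.4, 0.1, -0.9]
width: 0.0439
```

```bash
python3 top.py t2;python3 - <<'E'
from station import *
from h import *
s=get_state()
print(delta(s,fx2w(-.002,-.0845,.030),YAW))
E
```

```text
fixt [  -0.5 -113.8] z 0.0318 F [ 0.4  0.1 -0.9]
(array([ 0.26, -2.93,  0.23]), np.float64(-0.4))
```

View pics/t2.png

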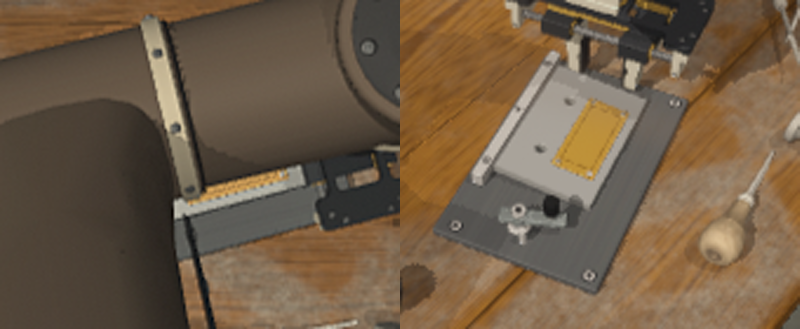

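>>> step_arm([
  [0.2,-0.4,0.2,0,0.5],
  [0.2,-0.8,0.2,0,0.5],
  [0.2,-1.1,0.2,0,0.5],
  [0.2,-1.4,0.2,0,0.5],
  [0.2,-1.7,0.2,0,0.5],
  [0.2,-2.0,0.2,0,0.5],
  [0.2,-2.2,0.2,0,0.5],
  [0.2,-2.4,0.2,0,0.5],
  [0.2,-2.6,0.2,0,0.5],
  [0.2,-2.6,0.2,0,0.5],
])

```text
t: 7.87
eef_pos: [0.5542, -0.0357, 0.03]
ee_rot: [-2.643, 1.57, 0.76]
force: [0.8, 0.6, 0.2]
width: 0.0437
```

```bash
python3 top.py t3; python3 look.py w4
python3 - <<'E'
import cv2,numpy as np
a=cv2.imread("pics/t3.png");b=cv2.imread("pics/w4.png")
cv2.imwrite("pics/c3.png",np.hstack([a[:,400:],cv2.resize(b,(400,300))[:300].copy() if 0 else cv2.copyMakeBorder(cv2.resize(b,(400,300)),0,a.shape[0]-300,0,0,0)]))
E
```

```text
fixt [ -1.9 -87.3] z 0.03 F [0.8 0.6 0.2]
fixt [ -2.1 -87.6] z 0.03 F [-0.  -0.2 -0.3]
```

View pics/c3.png

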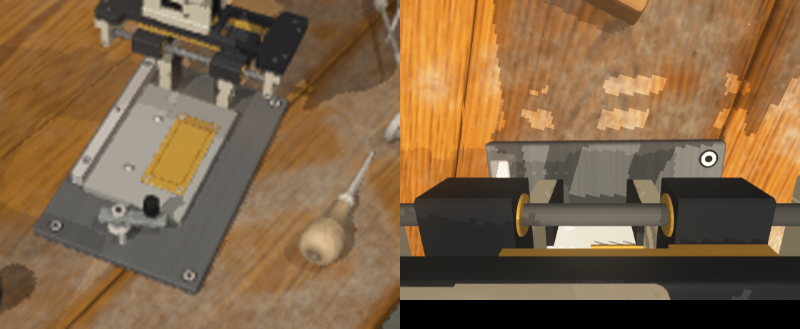

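Run:
```python
from h import *
f=dict(np.load("t3_s.npz"))
cv2.imwrite("pics/s3.png",cv2.resize(f["pixels"][160:290,220:350],None,fx=4.5,fy=4.5,interpolation=cv2.INTER_CUBIC)[:,:,::-1])
for n in("scene0.npz","t3_s.npz"):
    g=dict(np.load(n));W=cloud(g).reshape(-1,3)
    P=np.array([[*w2fx(w),w[2]] for w in W[np.isfinite(W[:,0])&(W[:,2]>.005)&(W[:,2]<.035)]])
    for xs in(-.045,-.02,0,.01,.03,.045):
        m=(abs(P[:,0]-xs)<.004)&(P[:,1]>-.06)&(P[:,1]<.04);print(n,xs,np.median(P[m,2]).round(4),m.sum())
```

```text
scene0.npz -0.045 0.0198 129
scene0.npz -0.02 0.0222 114
scene0.npz 0 0.0226 105
scene0.npz 0.01 0.0231 101
scene0.npz 0.03 0.025 113
scene0.npz 0.045 0.0264 36
t3_s.npz -0.045 0.018 125
t3_s.npz -0.02 0.0192 112
t3_s.npz 0 0.0184 104
t3_s.npz 0.01 0.0172 101
t3_s.npz 0.03 0.0173 108
t3_s.npz 0.045 0.0165 81
```

View pics/s3.png

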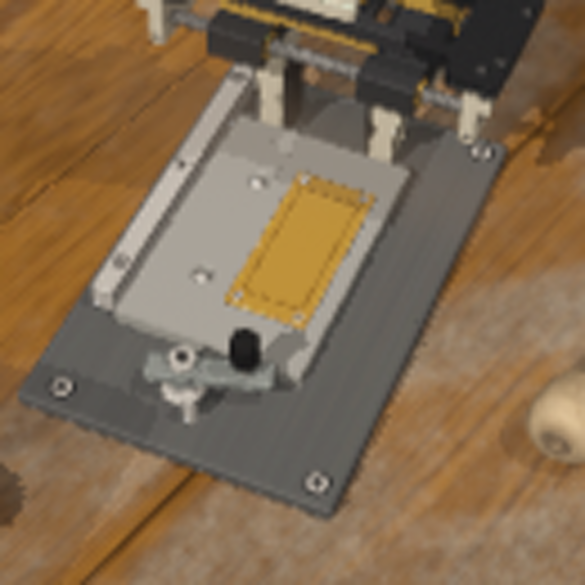

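>>> step_arm([
  [0,0.5,0,0,0.5],
  [0,1.2,0,0,0.5],
  [-3,1.5,0,0,0.7],
  [-6,1.5,0,-7,1],
  [-10,1.5,0,-14,1],
  [-14,1,0,-21,1],
  [-17,0,0,-28,1],
  [-17,-2,0,-35,1],
  [-17,-5,0,-42,1],
  [-17,-8,0,-45,1],
])

```text
t: 8.85
eef_pos: [0.5335, 0.041, 0.2008]
ee_rot: [2.648, 1.569, 0.559]
force: [0.2, 1.6, -0.1]
width: 0.0012
```

```bash
python3 look.py w5; python3 top.py t5
python3 - <<'E'
from h import *
from station import *
s=get_state();print(delta(s,fx2w(-.043,.104,.056),YAW+np.pi/4),toolT(s)[:2,1],s["width"],s["q"][5])
E
```

```text
fixt [-1.6 -7.9] z 0.2008 F [ 0.2  1.6 -0.1]
fixt [-1.5 -4.1] z 0.2006 F [-2.3  3.7 -0.8]
(array([ 14.43, -10.8 ,  -4.84]), np.float64(-0.3)) [ 0.867072   -0.49818279] 0.0005845804592218949 0.6041296130445822
```

View pics/w5.png

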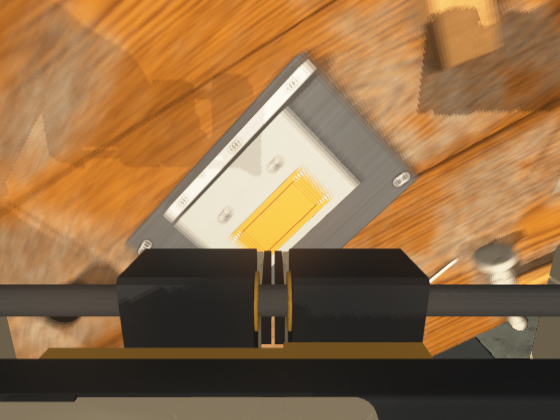

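View pics/t5.png

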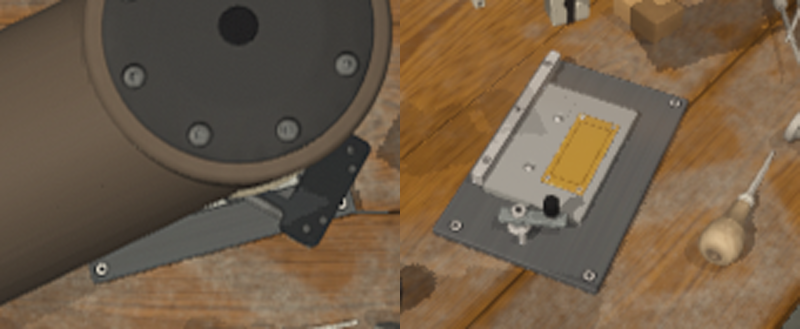

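>>> step_arm([
  [0,-4,-2,0,1],
  [0,-8,-4,0,1],
  [2,-10.8,-4.8,0,1],
  [5,-10.8,-4.8,0,1],
  [8,-10.8,-4.8,0,1],
  [10,-10.8,-4.8,0,1],
  [12,-10.8,-4.8,0,1],
  [13.5,-10.8,-4.8,0,1],
  [14.4,-10.8,-4.8,0,1],
  [14.4,-10.8,-4.8,0,1],
])

```text
t: 9.83
eef_pos: [0.4633, 0.1352, 0.0542]
ee_rot: [-0.401, 1.567, -2.498]
force: [0.7, -0.0, -0.3]
width: 0.0008
```

```bash
python3 top.py t6
python3 - <<'E'
from h import *
from station import *
s=get_state();print(delta(s,fx2w(-.0146,.0764,.056),YAW+np.pi/4))
g=dict(np.load("t6_s.npz"));W=cloud(g).reshape(-1,3)
P=np.array([[*w2fx(w),w[2]] for w in W[np.isfinite(W[:,0])&(W[:,2]>.005)&(W[:,2]<.035)]])
for ys in (-.065,-.02,.02,.05):
  for xs in (-.046,.01,.03,.045):
    m=(abs(P[:,0]-xs)<.004)&(abs(P[:,1]-ys)<.008);print(ys,xs,np.median(P[m,2]).round(4),m.sum())
E
```

```text
fixt [-44.2 101.6] z 0.0542 F [ 0.7 -0.  -0.3]
(array([ 0.02,  3.83, -0.2 ]), np.float64(-0.5))
-0.065 -0.046 nan 0
-0.065 0.01 nan 0
-0.065 0.03 nan 0
-0.065 0.045 nan 0
-0.02 -0.046 nan 0
-0.02 0.01 nan 0
-0.02 0.03 nan 0
-0.02 0.045 nan 0
0.02 -0.046 nan 0
0.02 0.01 nan 0
0.02 0.03 nan 0
0.02 0.045 nan 0
0.05 -0.046 nan 0
0.05 0.01 nan 0
0.05 0.03 nan 0
0.05 0.045 nan 0
  return _methods._mean(a, axis=axis, dtype=dtype,
  ret = ret.dtype.type(ret / rcount)
```

View pics/t6.png

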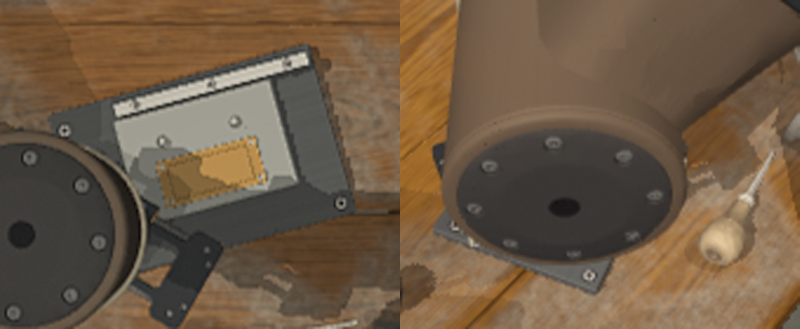

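Run:
```python
from h import *
for n in ("t5_s.npz","t6_t.npz"):
  g=dict(np.load(n));W=cloud(g).reshape(-1,3)
  P=np.array([[*w2fx(w),w[2]] for w in W[np.isfinite(W[:,0])&(W[:,2]>.014)&(W[:,2]<.030)]])
  m=(abs(P[:,0])<.046)&(abs(P[:,1])<.066)&~((P[:,0]<.008)&(P[:,0]>-.045)&(abs(P[:,1])<.053))
  Q=P[m];A=np.c_[Q[:,:2],np.ones(len(Q))];c=np.linalg.lstsq(A,Q[:,2],rcond=None)[0];print(n,c.round(4),m.sum())
```

```text
t5_s.npz [0.0007 0.0017 0.0172] 888
t6_t.npz [-0.0006  0.0006  0.0188] 1311
```

>>> step_arm([
  [0,0.5,-0.2,0,1],
  [0,1.0,-0.2,0,1],
  [0,1.5,-0.2,0,1],
  [0,2.0,-0.2,0,1],
  [0,2.5,-0.2,0,1],
  [0,2.9,-0.2,0,1],
  [0,3.3,-0.2,0,1],
  [0,3.6,-0.2,0,1],
  [0,3.8,-0.2,0,1],
  [0,3.9,-0.2,0,1],
])

```text
t: 10.77
eef_pos: [0.4999, 0.1204, 0.0563]
ee_rot: [2.985, 1.568, 0.891]
force: [-6.1, 11.1, 1.0]
width: 0.0005
```

```bash
python3 top.py t7
```

```text
fixt [-12.9  77.6] z 0.0563 F [-6.1 11.1  1. ]
```

View pics/t7.png

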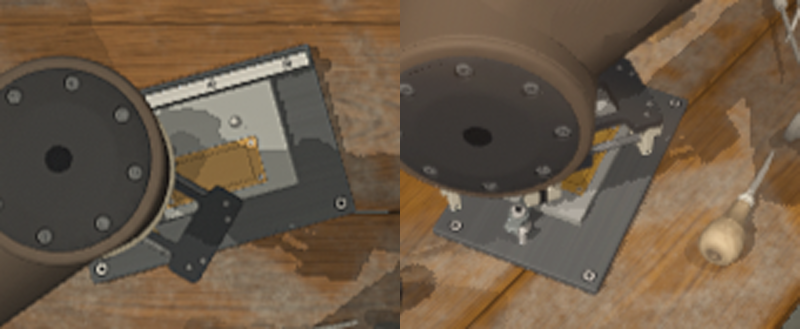

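Force rose to about 12 N at the computed stop position. I'll back off and look.

>>> step_arm([
  [0,-0.5,0,0,1],
  [0,-1.5,0,0,1],
  [-3,-2,0,0,1],
  [-6,-2,0,0,1],
  [-10,-3,0,0,1],
  [-13,-4,0,0,1],
  [-15,-6,0,0,1],
  [-15,-9,0,0,1],
  [-15,-10,0,0,1],
  [-15,-10,0,0,1],
])

```text
t: 11.7
eef_pos: [0.4102, 0.1694, 0.2065]
ee_rot: [3.129, 1.569, 1.036]
force: [0.8, -0.5, -0.4]
width: 0.0006
```

```bash
python3 look.py w8; python3 top.py t8
```

```text
fixt [-86.3 148.7] z 0.2065 F [ 0.8 -0.5 -0.4]
fixt [-85.5 148.2] z 0.2062 F [-0.2  0.1 -0.3]
```

View pics/w8.png

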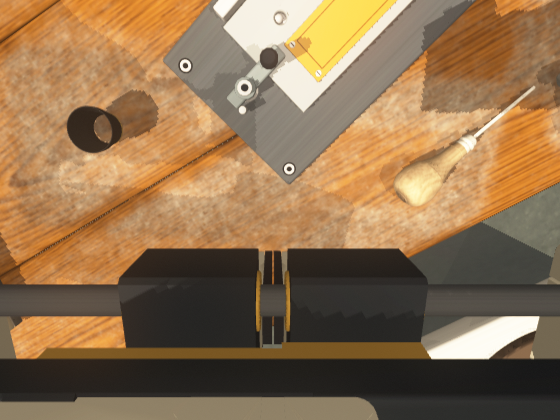

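View pics/t8.png

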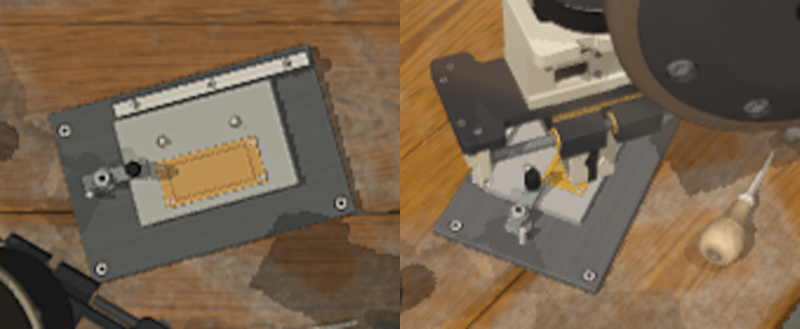

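Now the keeper lies along fixture -y over the plate (top view knob (133,169), pivot (102,179)). Next I check the angle and the seating in numbers.

Run:
```python
from meas import *
from station import *
meas("w8.npz",0,0,1,dict(knob=(269,57,.054),piv=(244,88,.035),dow=(242,110,.028),h1=(280,17,.017),scr=(289,169,.012),pNL=(305,111,.018)))
g=dict(np.load("t8_t.npz"))
k=2.35
P={n:w2fx(px2w(g,210+x/k,140+y/k,z))*1000 for n,(x,y,z) in dict(knob=(133,169,.054),piv=(102,179,.035),h1=(163,142,.018),h0=(235,121,.018)).items()}
print({n:p.round(1) for n,p in P.items()})
d=P["knob"]-P["piv"];print("theta",np.arctan2(-d[0],-d[1]))
cv2.imwrite("pics/t8z.png",cv2.resize(g["pixels"][170:250,230:350],None,fx=6,fy=6,interpolation=cv2.INTER_CUBIC)[:,:,::-1])
W=cloud(g).reshape(-1,3)
Q=np.array([[*w2fx(w),w[2]] for w in W[np.isfinite(W[:,0])&(W[:,2]>.014)&(W[:,2]<.030)]])
m=(abs(Q[:,0])<.046)&(abs(Q[:,1])<.066)&~((Q[:,0]<.01)&(Q[:,0]>-.045)&(Q[:,1]>-.053));Q=Q[m]
print(np.linalg.lstsq(np.c_[Q[:,:2],np.ones(len(Q))],Q[:,2],rcond=None)[0].round(4),m.sum())
```

```text
knob [ 0. 67.]
piv [ 0.3 97.5]
dow [-10.4 112.2]
h1 [19.9 33.9]
scr [-79.8 120.7]
pNL [-51.3  72.5]
{'knob': array([-1.5, 66.1]), 'piv': array([-1.7, 96.7]), 'h1': array([17.5, 34.4]), 'h0': array([ 18.7, -35.4])}
theta -0.005924253292785912
[0.0035 0.0001 0.0187] 1147
```

View pics/t8z.png

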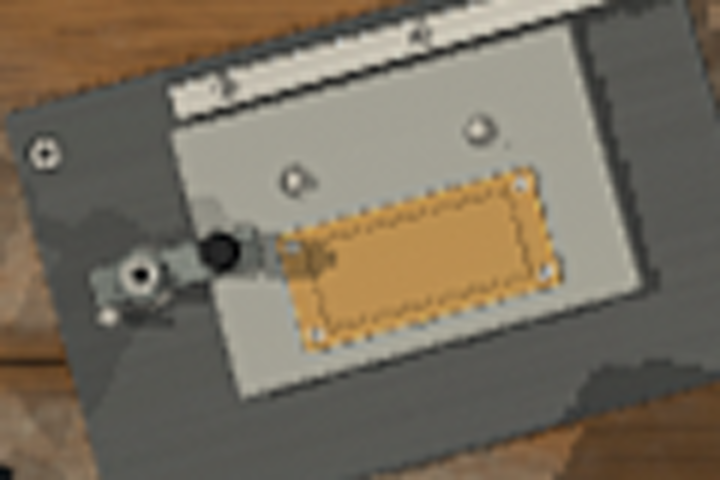

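The knob is at (0, 67) mm in the fixture frame, so the keeper is at about 0 rad. The plate is flat and both pins stand in their holes. The arm is clear, so I'm handing in.

```bash
python3 -c "
from station import *
print(job_done())"
```

```text
the job is handed in; nothing more can be done
None
```

I seated the plate on both pins, swung the keeper over it to its stop, and handed the job in at about 12 s. No verdict was reported.

**What I did:**
- I pushed the near edge with two open fingertips, which squared the plate up and moved it a little towards the rail.
- I pushed the -y end along the rail until both holes dropped over the pins.
- I backed off, then pushed the keeper knob round with closed fingers until the force rose to about 12 N at the stop.
- I moved the arm clear before handing in.

**Last checks:**
- **Holes over pins:** both pins show inside their holes in the top picture.
- **Plate flat:** the fitted tilt was about 0.0035 rad, with the top face about 18.7 mm above the bench. A seated plate should read 18 mm.
- **Keeper:** the top camera gave about -0.006 rad. The wrist camera put the knob at fixture (0, 67) mm, where it belongs at the stop.
- **Bystanders:** I planned clear of the cork, burin and loupe. The burin and loupe look undisturbed in the last pictures, but I took no measurements of them, and the cork was not in the last pictures.

**Checks that disagreed or looked odd:**
- The top camera placed everything about 1.5–2 mm towards fixture -x of where the wrist camera did, which is about its stated calibration error.
- The first push showed an unexplained 8 N upward force on the tool; the plate still moved as intended.

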